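# Load a walnut into the cracking block

### The job

Roll the walnut that lies on the dark wooden cracking block across the block's top, without lifting it, until it drops into the round bore. Then press it straight down with the closed fingertips, past the easily sinking rubber ring, until it is bedded firmly on the steel stud hidden below: keep at least 12 N on it for half a second, but never more than 25 N at any time or the shell cracks. Leave it sitting down in the bore, take the hand away, and leave everything else on the worktop where it is.

Things in the scene. Friction and masses are not known exactly. Their poses are not given: they have to be found in the camera images.
- block: Dark wooden cracking block, 230 x 140 mm (its x, y), fixed to the worktop; origin at the centre of its underside, z up. Its top surface, on which the walnut rolls, is 40 mm above the origin and has a rim all round, 10 mm wide and 8 mm higher than the surface. The bore is on the block's +x half.
- bore (a point): Centre of the mouth of the round bore (38 mm wide, edged by a thin brass ring), level with the block's top surface, 55 mm from the block's origin along its +x. A black rubber ring in the bore holds the dropped walnut with its centre about 9 mm above the top surface (8 mm lower than on the surface).
- ring (a joint): How far (m) the rubber ring in the bore has sunk: 0 at first, at most 0.020. It sinks under about 3 N and stays where it is pushed. Below it is a steel stud on a stiff spring (about 10 N/mm over 3.5 mm, then a hard stop; it springs back). The stud's height is not measured and differs each time: the walnut meets it after sinking 3 to 15 mm.
- walnut: Light brown walnut, a hard ball 34 mm in diameter, 20 to 40 g, that starts on the block's top surface on the half away from the bore and rolls easily but not far; origin at its centre. Its axes mean nothing.
- nut_bowl: Bystander: white bowl, 116 mm across and 63 high, holding two spare walnuts, standing loose on the worktop, to the left of the block; origin at the centre of its underside.
- lemon: Bystander: yellow lemon, 71x53x51 mm, standing loose on the worktop, near right; origin at the centre of its underside.
- pepper_mill: Bystander: dark wooden pepper mill, 59 mm across and 190 high, standing loose on the worktop, right; origin at the centre of its underside.
- garlic: Bystander: head of garlic, 60 mm, standing loose on the worktop, left; origin at the centre of its underside.
Mind the look-alikes: they are no part of the job. What is shaped like the walnut but turquoise is not meant.

How it is judged:
On the way, in this order (a step that is already met when the one before it is completed fails the run):
1. the walnut has dropped into the bore (horizontal distance between walnut and bore below 0.004 m and z of walnut in the frame of bore below 0.012 m), for 0.2 s.
2. the fingertips press the walnut in the bore down on the stud with at least 10 N for 0.3 s (horizontal distance between walnut and bore below 0.004 m and z of walnut in the frame of bore below 0.0075 m and contact force between the fingers and walnut above 10 N), for 0.3 s.
At the end, for the whole second after the job is handed in: The walnut rests in the bore, its centre within 4 mm of the bore's axis and less than 7.5 mm above the block's top surface, at rest (horizontal distance between walnut and bore below 0.004 m and z of walnut in the frame of bore below 0.0075 m and linear speed of walnut below 0.02 m/s); the robot touches nothing.
It fails at once if the arm or fingers load the walnut with more than 25 N (contact force between any of the fingers, the arm and walnut above 25 N).
It fails at once if the walnut is lifted more than 12 mm off the block's top surface (z of walnut in the frame of bore above 0.029 m).
It fails at once if a bystander is moved by more than 30 mm (distance of any of nut_bowl, lemon, pepper_mill, garlic from where it was at the start of the episode above 0.03 m).
It also fails if it takes over 45 s, if anything falls off the work surface, if the arm or the gripper's body presses on something with over 40 N, if the wrist force passes 120 N, or if a joint passes its speed limit or range.

### The arm

A 6-joint arm with a two-finger parallel gripper is mounted at the origin on the work surface; the furniture and walls round the work are solid. World frame = base frame: x ahead of the robot, y to its left, z up, the work surface at z = 0. Lengths are in m, angles in rad, forces in N, time in s.
With the tool pointing down it reaches from about 0.375 to 0.9 m from the base axis. Payload 3.1 kg.
Tool frame: the origin (TCP) lies at the very end of the fingers, on their centre line; the grasp point (between the pads) lies 19 mm behind it; z points along the fingers, y is the line along which they close (so a half turn about z gives the same grasp; the last joint's range is limited). The gripper opens to 85 mm and grips with 20 to 120 N. Pads are 22 mm wide; open, the fingers measure 114 mm over their backs; the gripper's body (76 mm by 85 mm) begins 54 mm behind the grasp point. The pads swing forward as they close: fully open they stand 13 mm farther back than shut.
Start: joints at [1.123, 0.527, 1.433, -0, 1.181, -0.178], TCP at [0.167, 0.602, 0.231] pointing down, gripper open.
Joint ranges: [-3.08, 3.08], [-0.75, 2.2], [0.22, 2.44], [-1.43, 4.57], [0, 2.65], [-2.85, 2.85]. Speed limits (rad/s): [2.79, 2.79, 3.14, 3.14, 3.14, 3.14].

### API

Orientations are given as a unit quaternion [x, y, z, w].
In Python, from station import manip gives the robot as it stands.
- The arm moves only by the shell command python3 -m handwheel 'ROWS' [FORCE]. ROWS is JSON, a list of rows, each a list of 7 numbers: the shift along the world's x, y, z in mm, then the turn, a rotation vector about the world's x, y, z in degrees, then the opening, from 0 (shut) to 1 (fully open). A call has exactly 10 rows; each row shifts and turns the commanded pose from where the row before left it; what a row does not reach is not made up. A row lasts 1/8 s, in which the tool goes at most 62.5 mm and 10.7 degrees, less where a joint would pass 70% of its speed; a pose out of reach is approached as far as the arm can. A call is refused whole if a number of a shift passes 62.5 or a number of a turn 10.7, either way. A call with a gripper value outside its range is refused whole. The fingers move at their own pace and stop on an object; FORCE is the grip in N (left out, the last holds). Time passes only in rows, so rows that do not move let the fingers close, or fill a call up. It gives the time, the measured TCP pose, the force, the opening and the grip force at its end, in the units of the state.
- manip.sense(): the state, without advancing time (a new reading comes with each control period).
- manip.snapshot(name): name is "scene" or "side" or "wrist"; returns the picture (400x640x3 uint8, red, green, blue); there is no depth.
- manip.get_calibration(name): a dict with "K" (3x3 intrinsics, pixels), "rvec" (rotation vector, rad) and "tvec" (3), from world to camera coordinates, as OpenCV has them. Camera axes: x right, y down, z forward; pixel columns grow to the right and rows downward; lengths in m; the calibration is good to about 2 mm. The wrist camera is an equidistant fisheye: a pixel r from the principal point sees the ray r / f radians off the axis. A picture is of the moment at which its call begins: read the wrist's pose just before it. get_calibration takes no time and is no camera call; for the wrist camera it gives the pose at the moment of the call.
- manip.sign_off(): hands the job in; it is judged then, once.
The state is a dict: "t": time; "q": joint angles; "qd": joint speeds; "tau": joint torques, N m; "tcp_pos": TCP position; "tool_rot": TCP orientation; "force": force on the tool from outside, world axes, zero at the start; "ft_torque": the same for the moment, N m; "finger_gap": opening from 0.0 (shut) to 1.0 (fully open); "gripper_force": force on a finger pad.
Only numpy, scipy, OpenCV 4.12 (cv2) and the standard library are available. Lean on these libraries where they do the work, as an engineer would, in place of code of your own. Each camera call takes 0.05 s, during which the arm holds its last target. There are 200 camera calls.

## Working session

There is one attempt and no reset: what is moved stays moved. The work goes in short steps, Python scripts to look and compute and a shell command to move; the robot and the scene stay as the last step left them, time stands still between calls to the robot, and variables do not carry over. Pictures are saved under pics/ and viewed, at most 10 in all, crops included, and the job is handed in when it is done.

```bash
mkdir -p pics
cat > h.py <<'E'
from station import manip
import numpy as np, cv2
def cal(n):
    c=manip.get_calibration(n); return np.array(c["K"],float),cv2.Rodrigues(np.array(c["rvec"],float))[0],np.array(c["tvec"],float)
def ray(n,u,v,c=None):
    K,R,t=c or cal(n); C=-R.T@t
    x=(u-K[0,2])/K[0,0]; y=(v-K[1,2])/K[1,1]
    if n=="wrist":
        r=np.hypot(x,y); d=np.array([x/r*np.sin(r),y/r*np.sin(r),np.cos(r)]) if r>1e-9 else np.array([0,0,1.])
    else: d=np.array([x,y,1])
    return C,R.T@d
def onz(n,u,v,z,c=None):
    C,d=ray(n,u,v,c); return C+d*(z-C[2])/d[2]
def snap(n,f):
    im=manip.snapshot(n); cv2.imwrite("pics/"+f,cv2.cvtColor(im,cv2.COLOR_RGB2BGR)); return im
E
python3 - <<'E'
from h import *
for n in("scene","side"):
    snap(n,n+"0.png"); K,R,t=cal(n); print(n,(-R.T@t).round(3),K[0,0])
print(manip.sense())
E
```

```text
scene [-0.448 -0.652  0.858] 511.34647170550943
side [ 0.44  -1.125  0.584] 429.4064231408436
{'t': 0.1, 'q': array([ 1.12248167e+00,  5.28421905e-01,  1.43378723e+00,  2.09194916e-05,
        1.18139271e+00, -1.78494815e-01]), 'qd': array([ 9.53628669e-04, -1.69812966e-03, -2.83240727e-03, -9.13943304e-04,
        5.83991500e-05,  9.94173057e-04]), 'tau': array([ 3.77062233e-04, -4.43306744e+01, -1.78587145e+01, -2.56839767e-04,
        3.93426410e-03, -6.78016150e-06]), 'tcp_pos': array([0.16627578, 0.60180312, 0.23039739]), 'tool_rot': array([ 1.34504925e-01,  9.90912416e-01, -9.52677658e-04, -3.18917194e-04]), 'force': array([ 0.46640554,  0.40904885, -0.17198207]), 'ft_torque': array([-0.00717679,  0.03911839, -0.0014799 ]), 'gripper_force': 0.0, 'finger_gap': 1.0012586668384849}
```

View pics/scene0.png

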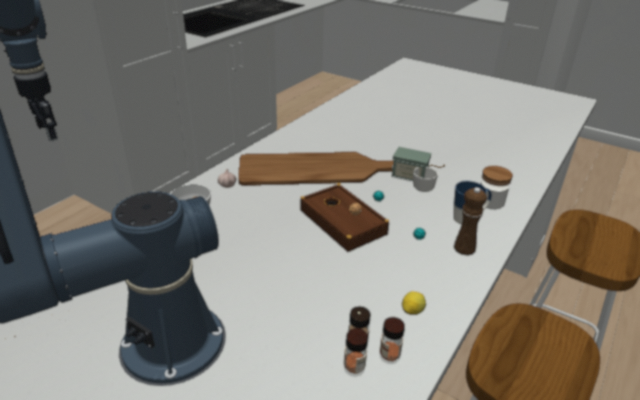

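View pics/side0.png

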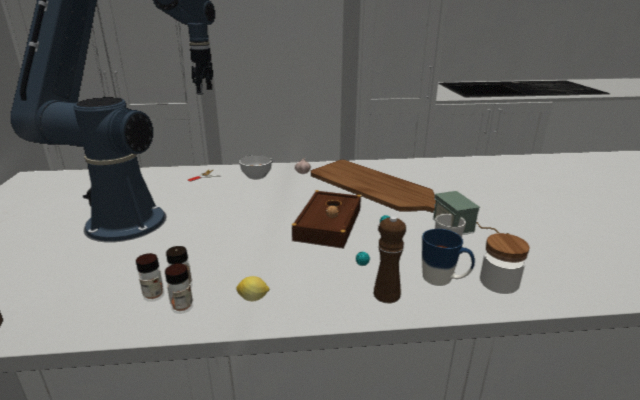

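The scene picture shows the block at about (345,215), with the bore near (332,201) and the light brown walnut near (355,208). The turquoise balls at (378,195) and (419,233) are look-alikes lying on the worktop. The only brown ball on the block fits the description, and I'll confirm it in an enlarged crop.

Run:
```python
import cv2,numpy as np
a=cv2.imread("pics/scene0.png")[175:255,292:396]; b=cv2.imread("pics/side0.png")[185:250,285:370]
a=cv2.resize(a,None,fx=5.5,fy=5.5,interpolation=cv2.INTER_CUBIC)
cv2.imwrite("pics/c0.png",a)
b=cv2.resize(b,None,fx=7,fy=7,interpolation=cv2.INTER_CUBIC);cv2.imwrite("pics/c1.png",b);print(a.shape,b.shape)
```

```text
(440, 572, 3) (455, 595, 3)
```

View pics/c0.png

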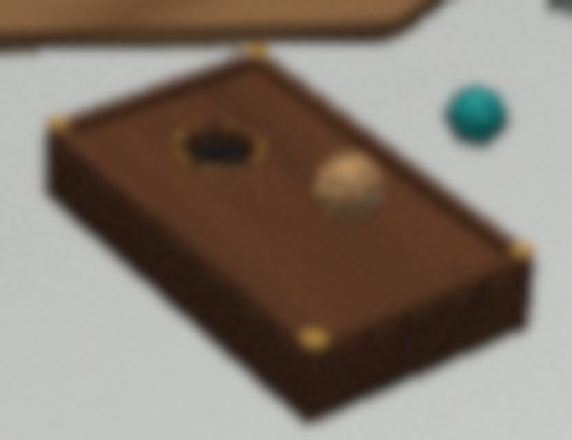

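View pics/c1.png

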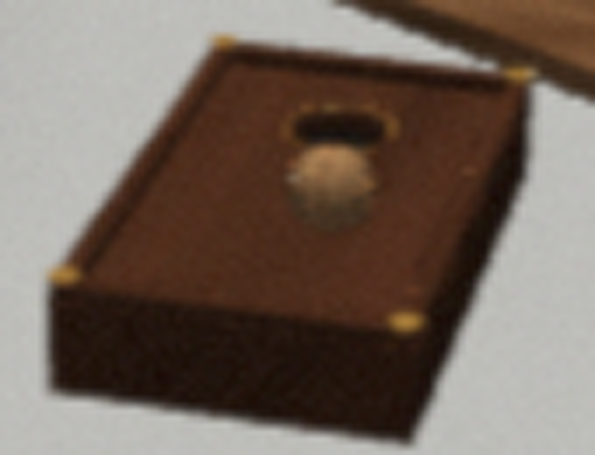

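The crop confirms it: a light brown ball on the block, scene crop (348,187) and side crop (331,187). The brass-ringed bore is at (222,147) and (341,128), and the turquoise ball lies off the block.

Run:
```python
from h import *
def s(x,y): return "scene",(x+.5)/5.5-.5+292,(y+.5)/5.5-.5+175
def d(x,y): return "side",(x+.5)/7-.5+285,(y+.5)/7-.5+185
def tri(a,b):
    C1,d1=ray(*a);C2,d2=ray(*b); k=np.linalg.lstsq(np.c_[d1,-d2],C2-C1,rcond=None)[0]
    return (C1+C2+k[0]*d1+k[1]*d2)/2
P={"A":(s(60,125),d(223,42)),"B":(s(257,50),d(520,74)),"C":(s(522,252),d(405,321)),"D":(s(313,338),d(65,274)),"bore":(s(222,147),d(341,128)),"nut":(s(348,187),d(331,187))}
Z=dict(bore=.04,nut=.057)
for k,(a,b) in P.items(): print(k,"tri",tri(a,b).round(4),*[onz(*q,Z.get(k,.048)).round(4)[:2] for q in(a,b)])
# model fit
from scipy.optimize import least_squares
cor=np.array([[s1*.11,s2*.065,.048] for s1,s2 in((1,1),(1,-1),(-1,-1),(-1,1))])
def proj(n,X):
    K,R,t=cal(n); p=(K@(R@X+t)); return p[:2]/p[2]
def f(p,nutr=False):
    c,sn=np.cos(p[2]),np.sin(p[2]);R=np.array([[c,-sn,0],[sn,c,0],[0,0,1]]);o=np.array([p[0],p[1],0])
    W=[R@x*1+o for x in cor]+[R@np.array([.055,0,.04])+o]
    return np.concatenate([proj(q[0],w)-np.array(q[1:]) for w,k in zip(W,["A","B","C","D","bore"]) for q in P[k]])
best=min((least_squares(f,[.5,0,a]) for a in(-2,-1,0,1,2,3)),key=lambda r:r.cost)
p=best.x;print(p[:2],np.degrees(p[2]),best.cost,best.fun.round(1))
b=p[:2]+.055*np.array([np.cos(p[2]),np.sin(p[2])]);n=np.mean([onz(*q,.057)[:2] for q in P["nut"]],0)
v=b-n;print("bore",b,"nut",n,"dist",np.hypot(*v),"dir",np.degrees(np.arctan2(v[1],v[0])))
```

```text
A tri [0.5524 0.0566 0.0468] [0.5495 0.0545] [0.5527 0.0561]
B tri [0.6745 0.0117 0.0471] [0.6722 0.0103] [0.6746 0.0111]
C tri [ 0.5941 -0.1927  0.0462] [ 0.5896 -0.195 ] [ 0.5946 -0.1931]
D tri [ 0.4741 -0.1449  0.0465] [ 0.4712 -0.1467] [ 0.4745 -0.146 ]
bore tri [ 0.5943 -0.0174  0.0391] [ 0.5916 -0.0191] [ 0.5947 -0.017 ]
nut tri [ 0.5792 -0.1015  0.0557] [ 0.5766 -0.103 ] [ 0.5793 -0.1028]
[ 0.57332853 -0.06837899] -291.3953500684136 1.732302060983303 [-0.2 -0.9  0.  -0.2  0.3 -0.3 -0.2  0.1  0.6 -0.8 -0.3  0.3  0.4 -0.2
 -0.7  0.2 -0.2 -0.5 -0.5  0. ]
bore [ 0.5933926  -0.01716929] nut [ 0.57792506 -0.10288847] dist 0.0871035165797347 dir 79.77137391514155
```

```bash
python3 -m handwheel '[[15,-25,0,0,0,0.5,1],[29,-50,0,0,0,0.5,1],[29,-50,0,0,0,0.5,1],[29,-50,0,0,0,0.5,1],[29,-50,0,0,0,0.5,1],[29,-50,0,0,0,0.5,1],[29,-50,0,0,0,0.5,1],[29,-50,0,0,0,0.5,1],[29,-50,0,0,0,0.5,1],[29,-50,0,0,0,0.5,1]]' 20
python3 -m handwheel '[[29,-50,0,0,0,0.3,1],[29,-50,0,0,0,0,1],[29,-50,0,0,0,0,1],[29,-50,0,0,0,0,1],[20,-30,-20,0,0,0,0.7],[0,0,-20,0,0,0,0.7],[0,0,-20,0,0,0,0.7],[0,0,-10,0,0,0,0.7],[0,0,0,0,0,0,0.7],[0,0,0,0,0,0,0.7]]' 20
python3 - <<'E'
from h import *
c=cal("wrist");im=snap("wrist","w1.png");s=manip.sense();print(s["tcp_pos"],s["tool_rot"],s["finger_gap"],s["force"])
K,R,t=c;print(K,-R.T@t)
E
```

```text
t: 1.35
tcp_pos: [0.4431, 0.1256, 0.2312]
tool_rot: [0.091, 0.996, 0.0, -0.0]
force: [1.1, 0.4, -0.8]
finger_gap: 1.001
gripper_force: 0.0
t: 2.6
tcp_pos: [0.579, -0.1026, 0.162]
tool_rot: [0.088, 0.996, -0.0, 0.001]
force: [-0.1, -0.5, -1.1]
finger_gap: 0.699
gripper_force: 0.0
[ 0.5791552  -0.10266738  0.1622109 ] [ 8.83938723e-02  9.96085188e-01 -2.52918779e-04  8.70291092e-04] 0.6965148644516523 [ 1.11740525 -0.8124666   0.09227314]
[[309.70691629   0.         325.20877085]
 [  0.         309.70691629 197.67636498]
 [  0.           0.           1.        ]] [ 0.49774524 -0.0878334   0.30455642]
```

View pics/w1.png

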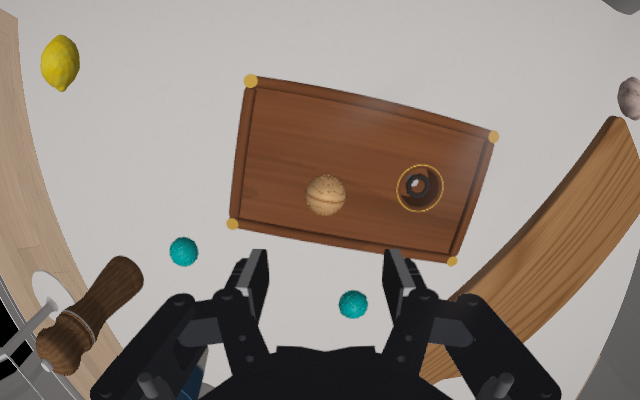

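The wrist view shows the walnut at (325,195), the bore's brass ring centred at (420,188), and the open fingers pointing down on either side.

Run:
```python
from h import *
n=onz("wrist",325.3,195,.057);b=onz("wrist",420,188,.04);v=(b-n)[:2]
print(n,b,np.hypot(*v)*1e3,np.degrees(np.arctan2(v[1],v[0])))
for p in((251,80),(494,136),(452,261),(233,224)):print(onz("wrist",*p,.048)[:2].round(4))
```

```text
[ 0.57897386 -0.10246992  0.057     ] [ 0.59314249 -0.01623958  0.04      ] 87.38662853647278 80.66902853964422
[ 0.4725 -0.1457]
[0.5527 0.0597]
[0.6743 0.0117]
[ 0.5948 -0.1928]
```

```bash
python3 -m handwheel '[[0,0,-20,0,0,0.7,0.6],[0,0,-30,0,0,0,0.6],[0,0,-30,0,0,0,0.6],[0,0,-20,0,0,0,0.6],[0,0,-14,0,0,0,0.6],[0,0,0,0,0,0,0.55],[0,0,0,0,0,0,0.55],[1,6,0,0,0,0,0.55],[1,6,0,0,0,0,0.55],[0,0,0,0,0,0,0.55]]' 20
python3 - <<'E'
from h import *
im=snap("wrist","w2.png");s=manip.sense();print(s["tcp_pos"],s["force"]);cv2.imwrite("pics/w2c.png",cv2.resize(cv2.cvtColor(im,cv2.COLOR_RGB2BGR)[150:400,180:480],None,fx=2,fy=2))
E
```

```text
t: 3.9
tcp_pos: [0.5807, -0.0899, 0.0477]
tool_rot: [0.082, 0.997, -0.0, 0.0]
force: [-0.1, 0.9, 0.7]
finger_gap: 0.548
gripper_force: 0.0
[ 0.58067955 -0.09015648  0.04756146] [-0.28965423  0.67105472  0.9309476 ]
```

View pics/w2c.png

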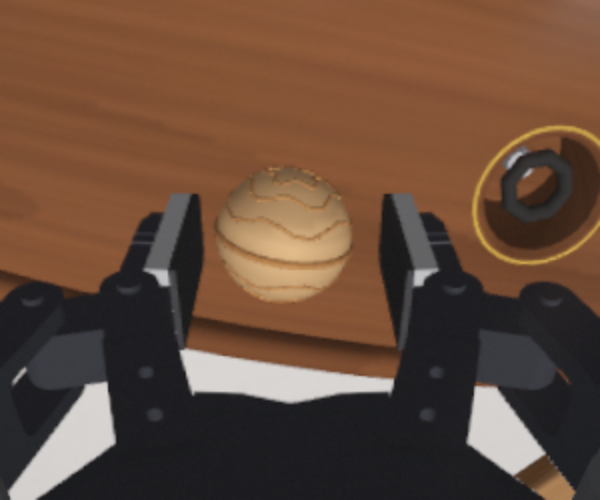

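The walnut sits between the fingers at crop (284,233), full image (322,266). The rear finger is just at it, and the bore is ahead at crop (540,195).

```bash
python3 - <<'E'
from h import *
print(onz("wrist",322,266.5,.057),onz("wrist",180+541/2,150+195/2,.04))
E
python3 -m handwheel '[[1,4,0,0,0,0,0.55],[1,6,0,0,0,0,0.55],[1,6,0,0,0,0,0.55],[1,6,0,0,0,0,0.55],[1,6,0,0,0,0,0.55],[1,6,0,0,0,0,0.55],[1,4,0,0,0,0,0.55],[0,2,0,0,0,0,0.55],[0,0,0,0,0,0,0.55],[0,0,0,0,0,0,0.55]]' 20
python3 - <<'E'
from h import *
im=snap("wrist","w3.png");s=manip.sense();print(s["tcp_pos"],s["force"]);cv2.imwrite("pics/w3c.png",cv2.resize(cv2.cvtColor(im,cv2.COLOR_RGB2BGR)[150:400,180:480],None,fx=2,fy=2))
E
```

```text
[ 0.57974977 -0.09150121  0.057     ] [ 0.59192293 -0.01807162  0.04      ]
t: 5.2
tcp_pos: [0.5875, -0.0508, 0.0473]
tool_rot: [0.083, 0.997, -0.0, -0.0]
force: [-0.3, 0.1, 0.2]
finger_gap: 0.551
gripper_force: 0.0
[ 0.58752421 -0.05080752  0.04730159] [-0.42969408 -1.39318322 -0.06019235]
```

View pics/w3c.png

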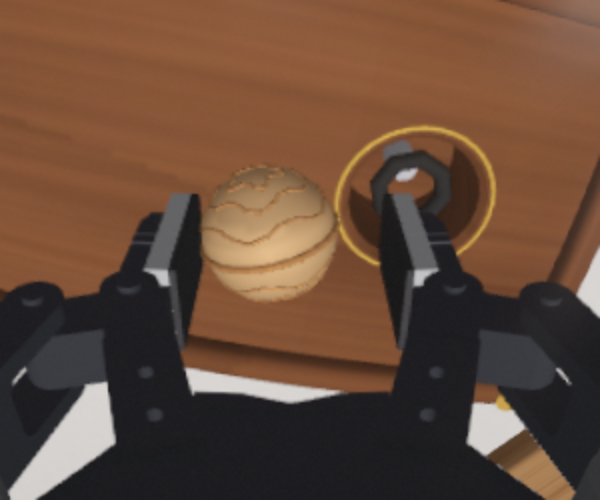

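The walnut is against the rear finger at crop (269,233), heading for the bore at crop (415,195). I'll keep pushing.

```bash
python3 - <<'E'
from h import *
print(onz("wrist",314.5,266.5,.057),onz("wrist",180+415.5/2,150+195/2,.04))
E
python3 -m handwheel '[[1,4,0,0,0,0,0.55],[1,6,0,0,0,0,0.55],[1,6,0,0,0,0,0.55],[1,6,0,0,0,0,0.55],[1,5,0,0,0,0,0.55],[1,5,0,0,0,0,0.55],[0,3,0,0,0,0,0.55],[0,0,0,0,0,0,0.55],[0,0,0,0,0,0,0.55],[0,0,0,0,0,0,0.55]]' 20
python3 - <<'E'
from h import *
im=snap("wrist","w4.png");s=manip.sense();print(s["tcp_pos"],s["force"]);cv2.imwrite("pics/w4c.png",cv2.resize(cv2.cvtColor(im,cv2.COLOR_RGB2BGR)[150:400,180:480],None,fx=2,fy=2))
E
```

```text
[ 0.5858808  -0.05581896  0.057     ] [ 0.59110802 -0.01612908  0.04      ]
t: 6.5
tcp_pos: [0.5935, -0.0158, 0.0473]
tool_rot: [0.083, 0.997, -0.0, -0.0]
force: [-0.7, 0.7, 0.1]
finger_gap: 0.556
gripper_force: 0.0
[ 0.59356794 -0.0158169   0.04731876] [-0.21293172  0.18723664 -0.45505306]
```

View pics/w4c.png

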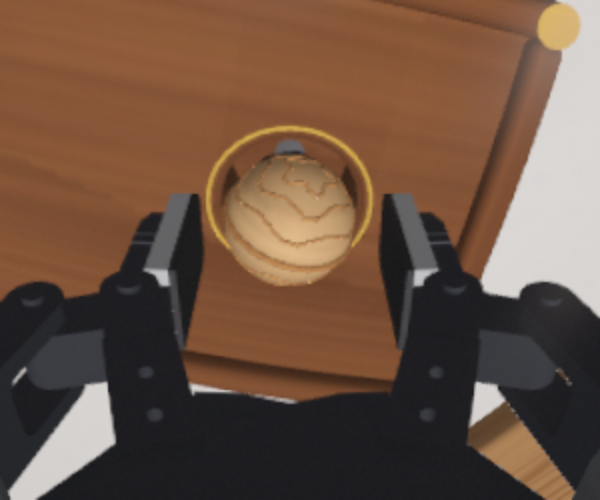

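The walnut appears to have dropped into the bore: its centre is at crop (290,219), inside the brass ring at crop (289,195). I'll check its height by calculation, then go up and shut the fingers.

```bash
python3 - <<'E'
from h import *
print(onz("wrist",180+289/2,150+195/2,.04))
for z in(.049,.057):print(z,onz("wrist",325,259.5,z))
E
python3 -m handwheel '[[0,0,5,0,0,0,0.6],[0,0,20,0,0,0,0.6],[0,0,25,0,0,0,0.5],[0,0,0,0,0,0,0],[0,0,0,0,0,0,0],[0,0,0,0,0,0,0],[0,0,0,0,0,0,0],[0,0,0,0,0,0,0],[0,0,0,0,0,0,0],[0,0,0,0,0,0,0]]' 20
python3 - <<'E'
from h import *
snap("wrist","w5.png");s=manip.sense();print(s["tcp_pos"],s["force"],s["finger_gap"])
im=snap("side","s5.png");cv2.imwrite("pics/c5.png",np.hstack([cv2.resize(cv2.imread("pics/w5.png")[130:330,220:420],(400,400)),cv2.resize(cv2.imread("pics/s5.png")[180:250,290:360],(400,400),interpolation=2)]))
E
```

```text
[ 0.59092472 -0.01563572  0.04      ]
0.049 [ 0.59330788 -0.01574923  0.049     ]
0.057 [ 0.58870739 -0.0149718   0.057     ]
t: 7.8
tcp_pos: [0.5935, -0.0156, 0.0972]
tool_rot: [0.082, 0.997, -0.0, -0.0]
force: [0.4, 0.0, -0.7]
finger_gap: 0.001
gripper_force: 0.0
[ 0.59355594 -0.01562999  0.09730284] [0.14805832 0.63368424 1.13483486] 0.0013442351964285284
```

View pics/c5.png

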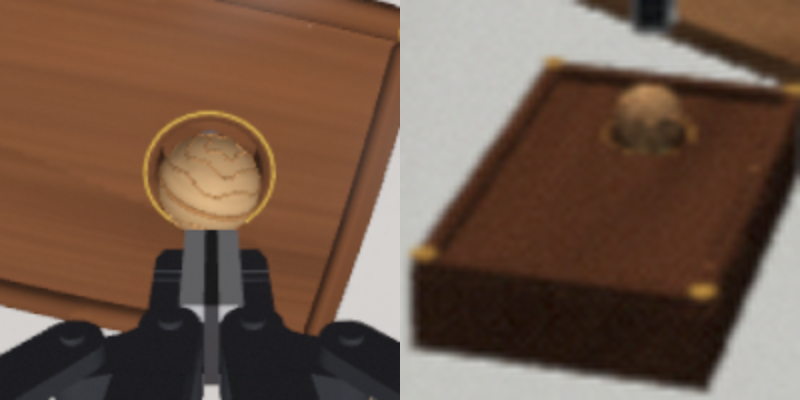

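The walnut is seated in the bore: both views show it sunk and centred in the brass ring, with the shut fingertips above it. Next I'll go down onto it.

```bash
python3 -m handwheel '[[-0.7,-0.8,-10,0,0,0,0],[0,0,-10,0,0,0,0],[0,0,-6,0,0,0,0],[0,0,-2,0,0,0,0],[0,0,-1,0,0,0,0],[0,0,-1,0,0,0,0],[0,0,-0.5,0,0,0,0],[0,0,-0.5,0,0,0,0],[0,0,-0.5,0,0,0,0],[0,0,0,0,0,0,0]]' 20
```

```text
t: 9.15
tcp_pos: [0.593, -0.0165, 0.0661]
tool_rot: [0.082, 0.997, -0.0, 0.0]
force: [0.4, -0.4, 0.4]
finger_gap: 0.0
gripper_force: 0.7
```

```bash
python3 -m handwheel '[[0,0,-0.4,0,0,0,0],[0,0,-0.4,0,0,0,0],[0,0,-0.4,0,0,0,0],[0,0,-0.3,0,0,0,0],[0,0,0,0,0,0,0],[0,0,0,0,0,0,0],[0,0,0,0,0,0,0],[0,0,0,0,0,0,0],[0,0,0,0,0,0,0],[0,0,0,0,0,0,0]]' 20
```

```text
t: 10.4
tcp_pos: [0.5929, -0.0164, 0.0643]
tool_rot: [0.082, 0.997, -0.0, 0.0]
force: [-0.3, -0.2, 2.4]
finger_gap: -0.003
gripper_force: 1.1
```

```bash
python3 -m handwheel '[[0,0,-0.2,0,0,0,0],[0,0,-0.2,0,0,0,0],[0,0,-0.2,0,0,0,0],[0,0,-0.2,0,0,0,0],[0,0,-0.2,0,0,0,0],[0,0,-0.2,0,0,0,0],[0,0,-0.2,0,0,0,0],[0,0,0,0,0,0,0],[0,0,0,0,0,0,0],[0,0,0,0,0,0,0]]' 20
```

```text
t: 11.65
tcp_pos: [0.5928, -0.0164, 0.0629]
tool_rot: [0.082, 0.997, -0.0, -0.0]
force: [-0.2, 0.7, 1.7]
finger_gap: 0.003
gripper_force: 1.1
```

```bash
python3 -m handwheel '[[0,0,-0.2,0,0,0,0],[0,0,-0.2,0,0,0,0],[0,0,-0.2,0,0,0,0],[0,0,-0.2,0,0,0,0],[0,0,-0.2,0,0,0,0],[0,0,-0.2,0,0,0,0],[0,0,-0.2,0,0,0,0],[0,0,-0.1,0,0,0,0],[0,0,0,0,0,0,0],[0,0,0,0,0,0,0]]' 20
```

```text
t: 12.9
tcp_pos: [0.5928, -0.0164, 0.0614]
tool_rot: [0.082, 0.997, -0.0, -0.0]
force: [1.2, 0.4, 3.4]
finger_gap: 0.001
gripper_force: 1.1
```

```bash
python3 -m handwheel '[[0,0,-0.2,0,0,0,0],[0,0,-0.2,0,0,0,0],[0,0,-0.2,0,0,0,0],[0,0,-0.2,0,0,0,0],[0,0,-0.2,0,0,0,0],[0,0,-0.2,0,0,0,0],[0,0,-0.2,0,0,0,0],[0,0,-0.1,0,0,0,0],[0,0,0,0,0,0,0],[0,0,0,0,0,0,0]]' 20
```

```text
t: 14.15
tcp_pos: [0.5928, -0.0164, 0.0599]
tool_rot: [0.082, 0.997, -0.0, -0.0]
force: [0.2, -0.2, 3.0]
finger_gap: 0.002
gripper_force: 1.1
```

```bash
python3 -m handwheel '[[0,0,-0.2,0,0,0,0],[0,0,-0.2,0,0,0,0],[0,0,-0.2,0,0,0,0],[0,0,-0.2,0,0,0,0],[0,0,-0.2,0,0,0,0],[0,0,-0.2,0,0,0,0],[0,0,-0.2,0,0,0,0],[0,0,-0.1,0,0,0,0],[0,0,0,0,0,0,0],[0,0,0,0,0,0,0]]' 20
```

```text
t: 15.4
tcp_pos: [0.5929, -0.0164, 0.0584]
tool_rot: [0.082, 0.997, 0.0, 0.0]
force: [-0.2, 0.1, 3.0]
finger_gap: -0.0
gripper_force: 1.1
```

```bash
python3 -m handwheel '[[0,0,-0.2,0,0,0,0],[0,0,-0.2,0,0,0,0],[0,0,-0.2,0,0,0,0],[0,0,-0.2,0,0,0,0],[0,0,-0.2,0,0,0,0],[0,0,-0.2,0,0,0,0],[0,0,-0.2,0,0,0,0],[0,0,-0.1,0,0,0,0],[0,0,0,0,0,0,0],[0,0,0,0,0,0,0]]' 20
```

```text
t: 16.65
tcp_pos: [0.5929, -0.0164, 0.0569]
tool_rot: [0.082, 0.997, 0.0, 0.0]
force: [-0.0, -0.8, 0.9]
finger_gap: -0.002
gripper_force: 1.1
```

```bash
python3 -m handwheel '[[0,0,-0.2,0,0,0,0],[0,0,-0.2,0,0,0,0],[0,0,-0.2,0,0,0,0],[0,0,-0.2,0,0,0,0],[0,0,-0.2,0,0,0,0],[0,0,-0.2,0,0,0,0],[0,0,-0.2,0,0,0,0],[0,0,-0.1,0,0,0,0],[0,0,0,0,0,0,0],[0,0,0,0,0,0,0]]' 20
```

```text
t: 17.9
tcp_pos: [0.5929, -0.0164, 0.0554]
tool_rot: [0.082, 0.997, -0.0, 0.0]
force: [0.8, 0.2, 1.8]
finger_gap: -0.002
gripper_force: 1.1
```

```bash
python3 -m handwheel '[[0,0,-0.2,0,0,0,0],[0,0,-0.2,0,0,0,0],[0,0,-0.2,0,0,0,0],[0,0,-0.2,0,0,0,0],[0,0,-0.2,0,0,0,0],[0,0,-0.2,0,0,0,0],[0,0,-0.2,0,0,0,0],[0,0,-0.1,0,0,0,0],[0,0,0,0,0,0,0],[0,0,0,0,0,0,0]]' 20
```

```text
t: 19.15
tcp_pos: [0.5928, -0.0164, 0.0539]
tool_rot: [0.082, 0.997, -0.0, -0.0]
force: [1.2, 0.3, 2.5]
finger_gap: 0.001
gripper_force: 1.1
```

```bash
python3 -m handwheel '[[0,0,-0.2,0,0,0,0],[0,0,-0.2,0,0,0,0],[0,0,-0.2,0,0,0,0],[0,0,-0.2,0,0,0,0],[0,0,-0.2,0,0,0,0],[0,0,-0.2,0,0,0,0],[0,0,-0.2,0,0,0,0],[0,0,-0.1,0,0,0,0],[0,0,0,0,0,0,0],[0,0,0,0,0,0,0]]' 20
```

```text
t: 20.4
tcp_pos: [0.5928, -0.0164, 0.0524]
tool_rot: [0.082, 0.997, -0.0, -0.0]
force: [0.7, 1.0, 2.2]
finger_gap: -0.001
gripper_force: 1.1
```

```bash
python3 -m handwheel '[[0,0,-0.2,0,0,0,0],[0,0,-0.2,0,0,0,0],[0,0,-0.2,0,0,0,0],[0,0,-0.2,0,0,0,0],[0,0,-0.2,0,0,0,0],[0,0,-0.2,0,0,0,0],[0,0,-0.2,0,0,0,0],[0,0,-0.1,0,0,0,0],[0,0,0,0,0,0,0],[0,0,0,0,0,0,0]]' 20
```

```text
t: 21.65
tcp_pos: [0.5929, -0.0164, 0.0509]
tool_rot: [0.082, 0.997, -0.0, 0.0]
force: [0.2, -0.7, 2.1]
finger_gap: 0.0
gripper_force: 1.4
```

```bash
python3 -m handwheel '[[0,0,-0.2,0,0,0,0],[0,0,-0.2,0,0,0,0],[0,0,-0.2,0,0,0,0],[0,0,-0.2,0,0,0,0],[0,0,-0.2,0,0,0,0],[0,0,-0.2,0,0,0,0],[0,0,0,0,0,0,0],[0,0,0,0,0,0,0],[0,0,0,0,0,0,0],[0,0,0,0,0,0,0]]' 20
```

```text
t: 22.9
tcp_pos: [0.5931, -0.0165, 0.0502]
tool_rot: [0.082, 0.997, -0.0, 0.0]
force: [-0.8, -1.0, 5.8]
finger_gap: -0.003
gripper_force: 3.2
```

```bash
python3 -m handwheel '[[0,0,-0.2,0,0,0,0],[0,0,-0.2,0,0,0,0],[0,0,-0.2,0,0,0,0],[0,0,-0.2,0,0,0,0],[0,0,0,0,0,0,0],[0,0,0,0,0,0,0],[0,0,0,0,0,0,0],[0,0,0,0,0,0,0],[0,0,0,0,0,0,0],[0,0,0,0,0,0,0]]' 20; python3 -c "
from h import *
for i in range(2): print(manip.sense()['force'],manip.sense()['tcp_pos'])"
```

```text
t: 24.15
tcp_pos: [0.5935, -0.0166, 0.0499]
tool_rot: [0.082, 0.997, -0.0, 0.001]
force: [-1.7, 0.1, 9.6]
finger_gap: 0.001
gripper_force: 4.4
[-1.72509059  0.11588023  9.59786721] [ 0.59347623 -0.01656384  0.0498981 ]
[-1.72509059  0.11588023  9.59786721] [ 0.59347623 -0.01656384  0.0498981 ]
```

```bash
python3 -m handwheel '[[0,0,-0.2,0,0,0,0],[0,0,-0.2,0,0,0,0],[0,0,-0.2,0,0,0,0],[0,0,-0.2,0,0,0,0],[0,0,-0.2,0,0,0,0],[0,0,-0.2,0,0,0,0],[0,0,0,0,0,0,0],[0,0,0,0,0,0,0],[0,0,0,0,0,0,0],[0,0,0,0,0,0,0]]' 20
```

```text
t: 25.4
tcp_pos: [0.5941, -0.0166, 0.0494]
tool_rot: [0.082, 0.997, -0.0, 0.002]
force: [-0.4, 0.3, 11.8]
finger_gap: -0.001
gripper_force: 6.1
```

```bash
python3 -m handwheel '[[0,0,-0.3,0,0,0,0],[0,0,-0.3,0,0,0,0],[0,0,-0.3,0,0,0,0],[0,0,-0.3,0,0,0,0],[0,0,-0.2,0,0,0,0],[0,0,0,0,0,0,0],[0,0,0,0,0,0,0],[0,0,0,0,0,0,0],[0,0,0,0,0,0,0],[0,0,0,0,0,0,0]]' 20
```

```text
t: 26.65
tcp_pos: [0.5949, -0.0168, 0.0489]
tool_rot: [0.082, 0.997, -0.0, 0.003]
force: [-1.1, 0.1, 16.1]
finger_gap: 0.003
gripper_force: 8.1
```

```bash
python3 -m handwheel '[[0,0,0,0,0,0,0],[0,0,0,0,0,0,0],[0,0,0,0,0,0,0],[0,0,0,0,0,0,0],[0,0,0,0,0,0,0],[0,0,0,0,0,0,0],[0,0,0,0,0,0,0],[0,0,0,0,0,0,0],[0,0,0,0,0,0,0],[0,0,0,0,0,0,0]]' 20
python3 -m handwheel '[[0,0,0.5,0,0,0,0],[0,0,1,0,0,0,0],[0,0,1,0,0,0,0],[0,0,2,0,0,0,0],[0,0,4,0,0,0,0],[0,0,15,0,0,0,0],[0,0,25,0,0,0,0],[0,0,25,0,0,0,0],[0,0,0,0,0,0,0],[0,0,0,0,0,0,0]]' 20
python3 - <<'E'
from h import *
im=snap("wrist","w6.png");s=manip.sense();print(s["tcp_pos"],s["force"],s["finger_gap"])
cv2.imwrite("pics/c6.png",cv2.resize(cv2.imread("pics/w6.png")[130:330,220:420],(500,500)))
E
```

```text
t: 27.9
tcp_pos: [0.5949, -0.0168, 0.0489]
tool_rot: [0.082, 0.997, -0.0, 0.002]
force: [-1.1, 0.9, 17.2]
finger_gap: 0.003
gripper_force: 8.1
t: 29.15
tcp_pos: [0.5923, -0.0163, 0.1195]
tool_rot: [0.082, 0.997, 0.0, -0.0]
force: [-0.2, -0.4, -0.7]
finger_gap: 0.0
gripper_force: 0.0
[ 0.59205267 -0.01624482  0.11906808] [ 0.42998118 -0.10761372  0.3833102 ] 0.0017065026602553247
```

View pics/c6.png

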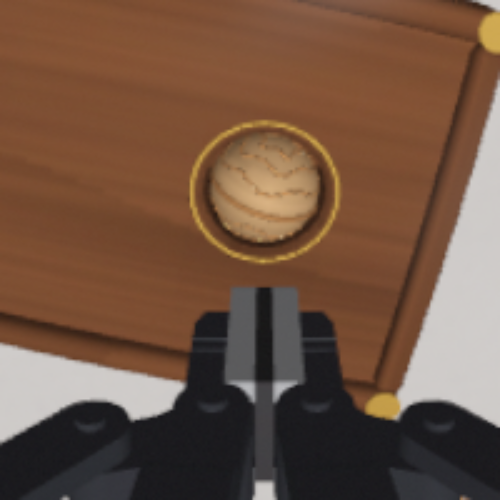

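The walnut sits deep and centred in the bore, crop (265,187) inside the ring at (265,191). The hand is clear, so I'm handing in.

```bash
python3 -c "
from station import manip
print(manip.sign_off())"
```

```text
the job is handed in; nothing more can be done
None
```

The walnut was rolled into the bore and pressed onto the stud at a measured 16–17 N for over a second (highest reading 17.2 N); it was left down in the bore with the hand clear, and the job was handed in at about 29 s without a verdict being returned.

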